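# Take the bird feeders off their pegs and stand them in a row on the ledge

### The arm

A 6-joint arm with a two-finger parallel gripper is mounted at the origin on the work surface. World frame = base frame: x ahead of the robot, y to its left, z up, the work surface at z = 0. Lengths are in mm, angles in rad, forces in N, time in s.
With the tool pointing down it reaches from about 275 to 750 mm from the base axis. Payload 10.2 kg.
Tool frame: the origin (TCP) lies midway between the tips of the shut fingers; the grasp point (between the pads) lies 19 mm behind it; z points along the fingers, y is the line along which they close (so a half turn about z gives the same grasp; the last joint's range is limited). The gripper opens to 85 mm and grips with 20 to 120 N. Pads are 22 mm wide; open, the fingers measure 114 mm over their backs; the gripper's body (76 mm by 85 mm) begins 54 mm behind the grasp point. The pads swing forward as they close: fully open they stand 13 mm farther back than shut.
Start: joints at [-1.438, 0.313, 1.498, -0, 1.331, -0.223], TCP at [182.866, -492.129, 231.294] pointing down, gripper open.
Joint ranges: [-2.94, 2.94], [-0.97, 2.17], [0.19, 2.56], [-1.23, 4.37], [0.02, 3.11], [-2.88, 2.88]. Speed limits (rad/s): [2.39, 2.39, 3.01, 3.14, 3.14, 3.14].

### API

Orientations are given as a unit quaternion [w, x, y, z].
In Python, from rig import ctrl, capture, camera_info gives the robot as it stands.
- The arm moves only by the tool apply_moves, never from a script. Its argument "targets" is a list of rows, each a list of 3 entries, a list of its own where there are three numbers: the finger opening in mm, from 0 to 85.4, then the shift along the world's x, y, z in mm, then the turn, a rotation vector about the world's x, y, z in degrees. In form: [[grip, [dx, dy, dz], [rx, ry, rz]], ...]. A call has 1 to 20 rows; each row is the pose to reach, as a shift and turn from the pose commanded when the call began; what a row does not reach only later rows make up. A row lasts 1/10 s, in which the tool goes at most 50 mm and 8.59 degrees, less where a joint would pass 70% of its speed; a pose out of reach is approached as far as the arm can. A call with a gripper value outside its range is refused whole. The fingers move at their own pace and stop on an object; "squeeze" is the grip in N (left out, the last holds). Time passes only in rows, so rows that repeat a pose let the fingers close. It gives the time, the measured TCP pose, the force, the opening and the grip force at its end, in the units of the state.
- ctrl.sense(): the state, without advancing time (a new reading comes with each control period).
- capture(name): name is "scene" or "top" or "wrist"; returns (picture, depth): 420x560x3 uint8, blue, green, red; 420x560 float32, mm along the optical axis (not along the pixel's ray), 0 where there is no reading.
- camera_info(name): a dict with "vfov" (degrees; the focal length in pixels is half the picture's height over the tangent of half this angle, whatever the lens; pixels are square), "cx", "cy" (the principal point, pixels), "extrinsics" (4x4, takes a point from camera to world coordinates). Camera axes: x right, y down, z forward; pixel columns grow to the right and rows downward; lengths in mm; the calibration is good to about 2 mm. A picture is of the moment at which its call begins: read the wrist's pose just before it. camera_info takes no time and is no camera call; for the wrist camera it gives the pose at the moment of the call.
- ctrl.finish_job(): hands the job in; it is judged then, once.
The state is a dict: "time_s": time; "joints": joint angles; "dq": joint speeds; "tau": joint torques, N m; "eef_pos": TCP position; "ee_rot": TCP orientation; "force": force on the tool from outside, world axes, zero at the start; "wrist_torque": the same for the moment, N m; "grip_width": opening from 0.0 (shut) to 1.0 (fully open); "grip_force": force on a finger pad.
Only numpy, scipy, OpenCV 4.12 (cv2) and the standard library are available. Lean on these libraries where they do the work, as an engineer would, in place of code of your own. Each camera call takes 0.05 s, during which the arm holds its last target. There are 200 camera calls.

### The job

Take every bird feeder that hangs on the peg rack off its peg and stand them upright in one row on the narrow lipped ledge, the first of them close to the end board. Then set the stone cube on the ledge too, at the open end of the row, and push it along until it touches the last feeder, so that the row cannot slide off. Leave the dibber hanging and everything else on the bench where it is.

Things in the scene. Friction and masses are not known exactly. Their poses are not given: they have to be found in the camera images.
- feeder_a: one of up to four alike bird feeders (2 to 4 present): aluminium tube 50 mm across, 90 mm high, with twist cap and on it a stiff steel strap loop 42 mm high, 32 mm wide outside and 24 inside along y, 12 mm deep along x (it opens along x), top bar 3 mm thick. 0.13 to 0.25 kg. Origin: centre of the underside, z up. It starts hanging by the loop on a peg, its y along the rack's y, free to swing
- feeder_b: one of up to four alike bird feeders (2 to 4 present): aluminium tube 50 mm across, 90 mm high, with twist cap and on it a stiff steel strap loop 42 mm high, 32 mm wide outside and 24 inside along y, 12 mm deep along x (it opens along x), top bar 3 mm thick. 0.13 to 0.25 kg. Origin: centre of the underside, z up. It starts hanging by the loop on a peg, its y along the rack's y, free to swing
- feeder_c: one of up to four alike bird feeders (2 to 4 present): aluminium tube 50 mm across, 90 mm high, with twist cap and on it a stiff steel strap loop 42 mm high, 32 mm wide outside and 24 inside along y, 12 mm deep along x (it opens along x), top bar 3 mm thick. 0.13 to 0.25 kg. Origin: centre of the underside, z up. It starts hanging by the loop on a peg, its y along the rack's y, free to swing
- feeder_d: one of up to four alike bird feeders (2 to 4 present): aluminium tube 50 mm across, 90 mm high, with twist cap and on it a stiff steel strap loop 42 mm high, 32 mm wide outside and 24 inside along y, 12 mm deep along x (it opens along x), top bar 3 mm thick. 0.13 to 0.25 kg. Origin: centre of the underside, z up. It starts hanging by the loop on a peg, its y along the rack's y, free to swing
- rack: fixed pine peg rack; origin on the bench below the middle of its board, which is 20 mm thick, 470 mm long along the rack's y and 200 to 240 mm above the bench. Five steel pegs at rack y = -180, -90, 0, 90 and 180 mm point along the rack's -x, towards the robot; items hang about rack x = -36 mm
- peg_mid (a point): the middle peg, where it leaves the board (rack x = -10 mm, 220 mm high). Like each peg it is a bar 8 mm thick, level along -x to rack x = -58 mm, then turned up to its end at x = -66 mm, 232 mm high. To come off, a loop must rise at least 14 mm (it can rise 30 mm), then move about 45 mm along -x; the tube clears the peg end only 65 mm out
- ledge: fixed narrow pine ledge, 380 mm long along its y, 72 mm wide along its x, on two feet; origin on the bench under its middle. Floor 50 mm above the bench, 60 mm wide between lips (6 mm high) along its long sides. An end board 15 mm thick, rising 45 mm above the floor, closes the +y end (inner face at y = 175 mm); the -y end, y = -190 mm, is open
- ledge_end (a point): middle of the foot of the end board's inner face, on the ledge's floor
- sett: loose stone cube (a grey granite sett), edge 50 mm, 0.33 kg, standing on the bench to one side; origin: centre of the face that was its underside at the start
- sett_mid (a point): centre of the stone cube; its axes are square to the cube's faces
- dibber: steel dibber, a pointed rod 22 mm in diameter and 120 mm long with the same strap loop on top as the feeders, hanging on one of the pegs, to be left; origin: its point
- bowl: bystander: white ceramic bowl, rim 104 mm across, 50 mm high; origin: centre of the underside
- spray_bottle: bystander: green spray bottle, 70 mm in diameter, about 195 mm high; origin: centre of the underside
- jar: bystander: glass preserving jar with clamp lid, 88 mm in diameter, 116 mm high; origin: centre of the underside
- pot: bystander: terracotta pot, rim 80 mm across, 70 mm high; origin: centre of the underside
- tin: bystander: flat steel tin, 60 mm in diameter, 30 mm high, between ledge and rack; origin: centre of the underside
Not all that is in view belongs to the job. Of the things like the sett, leave any that is black, green or yellow; of the rest the smaller one is meant.

How it is judged (in metres and radians):
On the way:
1. every feeder is off its peg and stands upright on the ledge (x of feeder_a in the frame of ledge between -0.018 and 0.018 m and y of feeder_a in the frame of ledge between -0.17 and 0.16 m and z of feeder_a in the frame of ledge between 0.044 and 0.056 m and angle between each of feeder_a, feeder_b, feeder_c, feeder_d's own z axis and vertical below 0.1 rad and linear speed of each of feeder_a, feeder_b, feeder_c, feeder_d below 0.03 m/s and x of feeder_b in the frame of ledge between -0.018 and 0.018 m and y of feeder_b in the frame of ledge between -0.17 and 0.16 m and z of feeder_b in the frame of ledge between 0.044 and 0.056 m and x of feeder_c in the frame of ledge between -0.018 and 0.018 m and y of feeder_c in the frame of ledge between -0.17 and 0.16 m and z of feeder_c in the frame of ledge between 0.044 and 0.056 m and x of feeder_d in the frame of ledge between -0.018 and 0.018 m and y of feeder_d in the frame of ledge between -0.17 and 0.16 m and z of feeder_d in the frame of ledge between 0.044 and 0.056 m), for 0.3 s.
At the end, for the whole second after the job is handed in: Every feeder present stands still and upright (within 0.1 rad) on the ledge's floor between the lips, the one nearest the end board with a gap of at most 40 mm to it; the stone cube lies flat on the ledge's floor, beyond all the feeders towards the open end, at most 8 mm from the nearest feeder (all of step 1 and x of sett_mid in the frame of ledge between -0.018 and 0.018 m and z of sett_mid in the frame of ledge between 0.069 and 0.081 m and y of sett_mid in the frame of ledge between -0.175 and 0.16 m and linear speed of sett below 0.03 m/s and horizontal distance between any of feeder_a, feeder_b, feeder_c, feeder_d and sett_mid below 0.058 m and (x of each of feeder_a, feeder_b, feeder_c, feeder_d in the frame of sett_mid above 0.03 m or x of each of feeder_a, feeder_b, feeder_c, feeder_d in the frame of sett_mid below -0.03 m or y of each of feeder_a, feeder_b, feeder_c, feeder_d in the frame of sett_mid above 0.03 m or y of each of feeder_a, feeder_b, feeder_c, feeder_d in the frame of sett_mid below -0.03 m or z of each of feeder_a, feeder_b, feeder_c, feeder_d in the frame of sett_mid above 0.03 m or z of each of feeder_a, feeder_b, feeder_c, feeder_d in the frame of sett_mid below -0.03 m) and horizontal distance between any of feeder_a, feeder_b, feeder_c, feeder_d and ledge_end below 0.065 m); the robot touches nothing.
It fails at once if a feeder is tipped over or falls (angle between any of feeder_a, feeder_b, feeder_c, feeder_d's own z axis and vertical above 0.8 rad).
It fails at once if the dibber is knocked off its peg (distance of dibber from where it was at the start of the episode above 0.09 m).
It fails at once if the bowl, spray bottle, preserving jar, terracotta pot or flat tin is pushed more than 4 cm or tipped (distance of any of bowl, spray_bottle, jar, pot, tin from where it was at the start of the episode above 0.04 m or angle between any of bowl, spray_bottle, jar, pot, tin's own z axis and vertical above 0.5 rad).
Of feeder_a, feeder_b, feeder_c, feeder_d only 2 to 4 are there at a start; the rules pass over those that are not, and their reading is None.
At some moment in a run one of sett may be knocked a few centimetres aside while the robot is not near it.
It also fails if it takes over 210 s, if anything falls off the work surface, if the arm or the gripper's body presses on something with over 40 N, if the wrist force passes 120 N, or if a joint passes its speed limit or range.

## Working session

There is one attempt and no reset: what is moved stays moved. The work goes in short steps, Python scripts to look and compute and a tool call to move; the robot and the scene stay as the last step left them, time stands still between calls to the robot, and variables do not carry over. Pictures are saved under pics/ and viewed, at most 14 in all, crops included, and the job is handed in when it is done.

Besides the shell and the picture viewer there is one more tool, called after "Request:" in YAML: its name, and indented under it one key for each argument. apply_moves: Moves the arm, as the interface text tells. Its arguments: {"type":"object","properties":{"targets":{"type":"array","items":{"type":"array"}},"squeeze":{"type":"number"}},"required":["targets"]}

```bash
mkdir -p pics; cat > h.py <<'E'
import numpy as np, cv2, pickle
from rig import ctrl, capture, camera_info
def snap(n,tag):
    ci=camera_info(n); p,d=capture(n); cv2.imwrite(f'pics/{tag}.png',p)
    pickle.dump((ci,p,d),open(f'{tag}.pkl','wb')); return ci,p,d
def load(t): return pickle.load(open(f'{t}.pkl','rb'))
def ray(ci,u,v):
    f=210/np.tan(np.radians(ci['vfov'])/2); E=np.array(ci['extrinsics'])
    return E[:3,3],E[:3,:3]@np.array([(u-ci['cx'])/f,(v-ci['cy'])/f,1])
def onz(ci,u,v,z):
    o,r=ray(ci,u,v); return o+r*(z-o[2])/r[2]
def cloud(ci,d):
    v,u=np.mgrid[:d.shape[0],:d.shape[1]]; f=210/np.tan(np.radians(ci['vfov'])/2); E=np.array(ci['extrinsics'])
    P=np.stack([(u-ci['cx'])/f*d,(v-ci['cy'])/f*d,d],-1)
    return P@E[:3,:3].T+E[:3,3]
E
python3 - <<'E'
from h import *
for n in ('scene','top','wrist'):
    ci,p,d=snap(n,n+'0'); print(n,ci['vfov'],ci['cx'],ci['cy'],np.round(ci['extrinsics'],2).tolist(),(d>0).mean())
print(ctrl.sense())
E
```

```text
scene 48.7221077759234 275.58477934347763 212.74393347749654 [[0.89, 0.38, -0.25, 839.85], [0.46, -0.74, 0.49, -670.97], [-0.0, -0.55, -0.83, 1299.96], [0.0, 0.0, 0.0, 1.0]] 0.9959013605442177
top 46.69340447700709 285.3473834883888 208.46123405978153 [[-0.11, -0.97, 0.21, 200.54], [-0.99, 0.1, -0.02, 4.24], [0.0, -0.21, -0.98, 1478.73], [0.0, 0.0, 0.0, 1.0]] 0.9960416666666667
wrist 58.87815577331698 275.1095440070254 211.71551496553528 [[0.35, -0.89, -0.3, 259.67], [-0.94, -0.33, -0.11, -463.2], [-0.0, 0.32, -0.95, 372.78], [0.0, 0.0, 0.0, 1.0]] 0.9960969387755102
{'time_s': 0.15, 'joints': array([-1.43838870e+00,  3.13298935e-01,  1.49823089e+00, -6.36040503e-05,
        1.33098188e+00, -2.23396487e-01]), 'dq': array([ 0.0006304 , -0.00123533, -0.00325056, -0.00013579, -0.00098705,
       -0.00020997]), 'tau': array([ 8.69126798e-04, -4.12370574e+01, -2.59797102e+01, -2.23355319e-04,
        3.20823325e-03, -1.22393777e-05]), 'eef_pos': array([ 182.83120056, -491.94144113,  230.88999478]), 'ee_rot': array([-4.60457738e-04,  9.84215678e-01,  1.76972560e-01, -9.95770775e-06]), 'force': array([ 0.36230699, -0.84831231,  0.0664913 ]), 'wrist_torque': array([-0.00775281,  0.03267976, -0.02792493]), 'grip_force': 0.0, 'grip_width': 0.9983807496650452}
```

View pics/scene0.png

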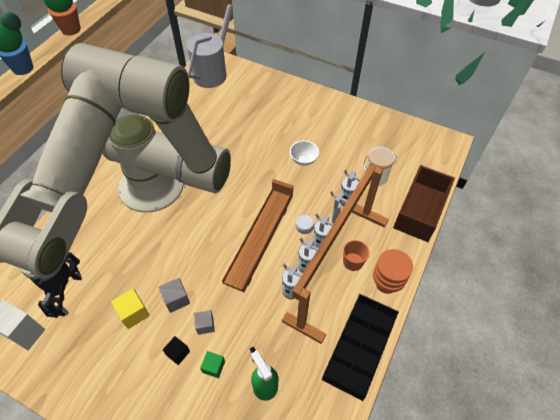

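View pics/top0.png

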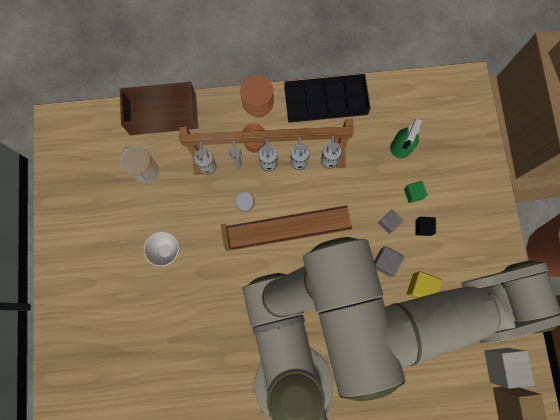

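The scene shows four feeders on the pegs, with the dibber on the second peg from the +y end (top pixel 236,155). The ledge's end board is at its +y end (top 226,238).

Cubes that could be taken for the sett, by top pixel:
- small grey (391,221), also at scene (204,322)
- larger grey (389,261)
- yellow (425,287)
- black (426,226)
- green (416,192)

I choose the small grey one.

```bash
python3 - <<'E'
from h import *
for t in ('top0','scene0'):
    ci,p,d=load(t); C=cloud(ci,d); hsv=cv2.cvtColor(p,cv2.COLOR_BGR2HSV)
    print(t)
    # ledge: points z 40..110 in region
    ok=(d>0)
    def rect(m,name):
        q=C[m]
        r=cv2.minAreaRect(q[:,:2].astype(np.float32)); print(name,len(q),'z',np.percentile(q[:,2],[5,50,95]).round(1),'c',np.round(r[0],1),'s',np.round(r[1],1),'a',round(r[2],2))
    X,Y,Z=C[...,0],C[...,1],C[...,2]
    m0=ok&(Z>25)&(Z<110)&(X>250)&(X<700)&(abs(Y)<450)
    n,l,st,ce=cv2.connectedComponentsWithStats(m0.astype(np.uint8))
    for i in range(1,n):
        if st[i,4]>60: rect(l==i,f'comp{i} px{np.round(ce[i])}')
    m=ok&(Z>190)&(Z<300)&(X>400)&(X<850)&(abs(Y)<450)
    n,l,st,ce=cv2.connectedComponentsWithStats(m.astype(np.uint8))
    for i in range(1,n):
        if st[i,4]>30: rect(l==i,f'HI{i} px{np.round(ce[i])}')
    ci2=ci
p=load('scene0')[1]; a=cv2.resize(p[150:310,260:420],(640,640),interpolation=cv2.INTER_CUBIC); cv2.imwrite('pics/crop1.png',a[:600])
E
```

```text
top0
comp1 px[401. 146.] 281 z [ 32.3  76.4 105.3] c [ 661.5 -408.9] s [69. 46.] a 47.67
comp10 px[147. 172.] 270 z [ 30.2  69.1 106.1] c [657.5 374.3] s [43.9 81.1] a 36.61
comp41 px[415. 191.] 258 z [29.6 47.8 53.7] c [ 519.6 -430.9] s [51.4 44.9] a 9.26
comp42 px[244. 200.] 216 z [25.8 29.  34.5] c [547.3  91.1] s [53.  54.3] a 68.83
comp43 px[286. 228.] 3203 z [43.3 49.7 63. ] c [446.8 -29.9] s [ 74.2 380.7] a 3.91
comp44 px[391. 220.] 302 z [32.7 48.1 53.8] c [ 436.4 -344.5] s [48.6 52.8] a 38.24
comp45 px[423. 226.] 187 z [30.  47.9 53.7] c [ 411.3 -436.7] s [31.2 49.5] a 83.6
comp46 px[158. 247.] 403 z [26.4 41.6 52. ] c [423.6 346.9] s [101.1  98.6] a 82.37
comp48 px[389. 261.] 565 z [42.4 63.5 69.1] c [ 316.1 -316. ] s [66.1 67.9] a 54.23
comp49 px[422. 276.] 151 z [36.3 69.1 75.5] c [ 263.2 -413.1] s [26.1 65.8] a 0.03
HI1 px[266. 138.] 2694 z [205.1 234.4 241.7] c [657.3   3.6] s [471.7 101.5] a 86.57
HI3 px[417. 123.] 35 z [190.6 192.5 195.3] c [ 679.3 -421.2] s [18.6 24.2] a 55.65
HI4 px[412. 134.] 64 z [190.1 192.  196.8] c [ 648.1 -402.7] s [17.8 43.4] a 59.47
scene0
c
[... 307 characters left out ...]
s [65.1 70.5] a 54.19
comp18 px[136. 312.] 331 z [28.8 66.7 76.1] c [ 265.1 -414.7] s [71.3 31.1] a 87.79
comp19 px[203. 321.] 367 z [31.9 50.5 55. ] c [ 440.  -343.6] s [50.3 52.2] a 37.22
comp21 px[301. 321.] 108 z [ 30.3  70.5 106. ] c [ 691.1 -227.5] s [31.1 15.6] a 39.85
comp23 px[178. 345.] 208 z [35.9 50.4 54.6] c [ 415.1 -435.8] s [30.3 53.5] a 86.79
comp24 px[213. 361.] 318 z [39.4 50.8 54.6] c [ 523.6 -430.4] s [51.  45.1] a 7.86
comp26 px[260. 389.] 170 z [ 35.   94.7 108.1] c [ 666.8 -432.1] s [33.5 65.5] a 60.63
HI1 px[330. 231.] 2409 z [202.2 238.  244.3] c [660.5   4.6] s [472.5 102.1] a 86.77
HI16 px[261. 364.] 243 z [190.7 193.6 197.4] c [ 666.6 -411.1] s [20.2 70.1] a 58.86
```

View pics/crop1.png

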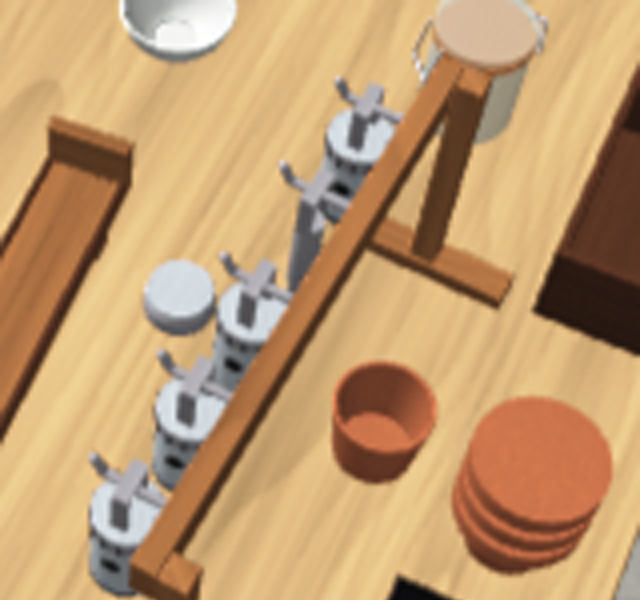

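Top and scene rays agree on the main positions. The ledge centre is about (448,-28), yaw about 3.9°. The small grey sett is at (438,-344), with its top at z 50. I'll grip each loop from above with the fingers closing along y, so first I'm moving the wrist camera over the rack.

Request:
apply_moves:
  targets:
    - [60,[0,0,50],[0,0,0]]
    - [60,[0,0,100],[0,0,0]]
    - [60,[100,100,100],[0,0,-8]]
    - [60,[200,200,100],[0,0,-16]]
    - [60,[300,300,100],[0,0,-24]]
    - [60,[380,400,100],[0,0,-24]]
    - [60,[380,400,100],[0,0,-24]]
    - [60,[380,400,100],[0,0,-24]]
    - [60,[380,400,100],[0,0,-24]]
    - [60,[380,400,100],[0,0,-24]]
    - [60,[380,400,100],[0,0,-24]]
    - [60,[380,400,100],[0,0,-24]]
    - [60,[380,400,100],[0,0,-24]]
    - [60,[380,400,100],[0,0,-24]]
    - [60,[380,400,100],[0,0,-24]]
    - [60,[380,400,100],[0,0,-24]]
    - [60,[380,400,100],[0,0,-24]]
    - [60,[380,400,100],[0,0,-24]]

```text
time_s: 1.95
eef_pos: [562.3, -93.2, 331.6]
ee_rot: [0.0, 0.999, -0.032, 0.0]
force: [-0.7, -0.5, 1.0]
grip_width: 0.698
grip_force: 0.0
```

```bash
python3 - <<'E'
from h import *
print(ctrl.sense()['eef_pos'],ctrl.sense()['force'])
snap('wrist','w1')
E
```

```text
[562.29509502 -93.22012798 331.60132664] [-0.68375796 -0.46375059  0.95147297]
```

Request:
apply_moves:
  targets:
    - [60,[0,50,0],[0,0,0]]
    - [60,[0,100,0],[0,0,0]]
    - [60,[0,150,0],[0,0,0]]
    - [60,[0,180,0],[0,0,0]]
    - [60,[0,180,0],[0,0,0]]
    - [60,[0,180,0],[0,0,0]]
    - [60,[0,180,0],[0,0,0]]

```text
time_s: 2.7
eef_pos: [562.9, 86.5, 331.3]
ee_rot: [0.0, 0.999, -0.032, -0.0]
force: [0.3, -1.0, 0.1]
grip_width: 0.704
grip_force: 0.0
```

```bash
python3 - <<'E'
from h import *
print(ctrl.sense()['eef_pos'],ctrl.sense()['ee_rot'])
snap('wrist','w2')
a=np.hstack([load('w1')[1],load('w2')[1]]); cv2.imwrite('pics/w12.png',cv2.resize(a,(800,300)))
for t in ('w1','w2'):
    ci,p,d=load(t); C=cloud(ci,d); hsv=cv2.cvtColor(p,cv2.COLOR_BGR2HSV); Z=C[...,2]
    # board top, wood coloured (saturated)
    m=(d>0)&(Z>232)&(Z<250)&(hsv[...,1]>90)
    q=C[m]; r=cv2.minAreaRect(q[:,:2].astype(np.float32)); print(t,'board',len(q),np.median(q[:,2]),r)
    m=(d>0)&(Z>212)&(Z<245)&(hsv[...,1]<80)&(C[...,0]>560)&(C[...,0]<700)
    n,l,st,ce=cv2.connectedComponentsWithStats(m.astype(np.uint8))
    for i in range(1,n):
        if st[i,4]>80:
            q=C[l==i]; r=cv2.minAreaRect(q[:,:2].astype(np.float32)); print(st[i,4],ce[i].round(),q.min(0).round(1),q.max(0).round(1),np.round(r[0],1),np.round(r[1],1),round(r[2],1))
E
```

```text
[562.94090424  86.51489944 331.28847017] [ 1.25485398e-04  9.99476441e-01 -3.23547139e-02 -3.35400335e-05]
w1 board 20048 239.24191423356115 ((646.6492919921875, -83.62413024902344), (295.7308349609375, 81.28845977783203), 88.40098571777344)
2050 [392. 102.] [ 598.9 -189.7  212.1] [ 658.2 -157.4  236.7] [ 628.8 -173.1] [33.2 54.1] 58.8
2125 [116. 105.] [608.7 -10.8 212. ] [668.9  22.5 236.2] [640.4   5.7] [56.8 33.4] 24.5
1893 [254. 103.] [604.1 -99.8 218.6] [663.1 -67.9 236.4] [634.  -83.8] [33.3 53.8] 58.8
254 [  6. 106.] [637.8  78.4 212. ] [649.9  81.6 226.2] [643.9  79.8] [12.2  3.1] 2.3
w2 board 20559 239.25853556232062 ((652.9541015625, 75.3538589477539), (327.8318786621094, 74.82791900634766), 86.26329040527344)
2361 [532.  86.] [604.  -97.6 212.2] [663.3 -66.8 236.3] [633.7 -82.1] [55.5 31.3] 21.9
1928 [252.  87.] [613.7  80.  218.3] [673.5 111.8 236.5] [644.3  95.6] [54.4 32.9] 24.5
2118 [393.  87.] [609.3 -10.4 212.1] [668.3  22.7 236.3] [639.2   6.6] [33.1 54.2] 58.8
2179 [113.  90.] [618.8 169.1 212.2] [678.7 202.3 236.2] [648.9 185. ] [33.7 54.5] 59.8
```

View pics/w12.png

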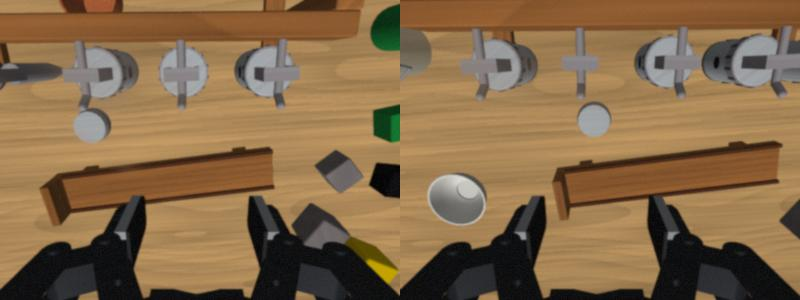

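The left frame shows three feeder loops with their pegs at (88,73), (181,72) and (272,73). The right frame shows the dibber's loop at (580,63), the +y feeder at (488,66), and the ledge with its end board at about (560,190). The small grey sett is at (340,170) on the left, next to black, green, yellow and larger grey cubes. Next I'm getting exact loop centres and the ledge pose.

```bash
cat >> h.py <<'E'
def loops(t):
    ci,p,d=load(t); C=cloud(ci,d); hsv=cv2.cvtColor(p,cv2.COLOR_BGR2HSV); Z=C[...,2]
    m=(d>0)&(Z>221)&(Z<245)&(hsv[...,1]<80)&(C[...,0]>560)&(C[...,0]<700)
    n,l,st,ce=cv2.connectedComponentsWithStats(m.astype(np.uint8)); out=[]
    for i in range(1,n):
        if st[i,4]<200: continue
        q=C[l==i]; ym=(q[:,1].min()+q[:,1].max())/2; s=q[(abs(q[:,1]-ym)>6)]
        if len(s)<50: continue
        out.append([s[:,0].min(),s[:,0].max(),s[:,1].min(),s[:,1].max(),np.median(s[:,2])])
    return np.round(out,1)
def ledge(t):
    ci,p,d=load(t); C=cloud(ci,d); hsv=cv2.cvtColor(p,cv2.COLOR_BGR2HSV); X,Y,Z=[C[...,i] for i in range(3)]
    near=(d>0)&(X>330)&(X<560)&(abs(Y+30)<260)&(hsv[...,1]>90)
    fl=C[near&(Z>46)&(Z<52.5)]; lp=C[near&(Z>53.5)&(Z<59)]; eb=C[near&(Z>85)&(Z<105)]
    print(t,'floor z',np.median(fl[:,2]),len(fl))
    r=cv2.minAreaRect(C[near&(Z>46)&(Z<59)][:,:2].astype(np.float32)); print(' ledge',np.round(r[0],1),np.round(r[1],1),round(r[2],2))
    if len(eb)>50:
        r=cv2.minAreaRect(eb[:,:2].astype(np.float32)); print(' endboard',np.median(eb[:,2]),np.round(r[0],1),np.round(r[1],1),round(r[2],2))
    # lip lines
    for s in (1,-1):
        ax=np.array([np.cos(np.radians(3.9)),np.sin(np.radians(3.9))]); u=(lp[:,:2]-[447.5,-28.5])@ax
        q=lp[(u*s>27)&(u*s<40)]
        if len(q)>50: k=np.polyfit(q[:,1],q[:,0],1); print(' lip',s,k.round(4),'x at y=-28:',round(np.polyval(k,-28),1),len(q))
E
python3 - <<'E'
from h import *
for t in ('w1','w2'):
    print(t,loops(t).tolist()); ledge(t)
    # 2-view height check of a loop corner done below
c1,c2=load('w1')[0],load('w2')[0]
def tri(a,b):
    o1,r1=ray(c1,*a);o2,r2=ray(c2,*b); A=np.stack([r1,-r2],1); s=np.linalg.lstsq(A,o2-o1,rcond=None)[0]; return o1+r1*s[0],o2+r2*s[1]
print('centre peg comps tri',[x.round(1) for x in tri((116,105),(393,87))])
E
```

```text
w1 [[623.0, 635.2, -189.7, -157.5, 226.1], [632.8, 646.1, -10.6, 22.5, 226.2], [628.3, 640.9, -99.8, -67.9, 226.2]]
w1 floor z 49.15120636112084 12976
 ledge [449.1 -29.2] [ 73.7 379. ] 3.8
 endboard 93.68709248751688 [437.1 153.1] [72.4 16.3] 4.26
 lip 1 [-6.780000e-02  4.803958e+02] x at y=-28: 482.3 1553
 lip -1 [-6.770000e-02  4.144013e+02] x at y=-28: 416.3 1211
w2 [[628.4, 658.1, -97.6, -66.8, 226.1], [638.3, 651.7, 80.0, 111.8, 226.3], [633.1, 646.5, -10.4, 22.7, 226.2], [641.6, 654.3, 169.1, 202.3, 226.2]]
w2 floor z 49.05952830404007 13456
 ledge [449.1 -29.3] [ 73.6 379.6] 3.93
 endboard 93.85460633472474 [437.2 153.3] [71.9 15.3] 3.71
 lip 1 [-6.770000e-02  4.803913e+02] x at y=-28: 482.3 1572
 lip -1 [-6.780000e-02  4.144011e+02] x at y=-28: 416.3 1332
centre peg comps tri [array([639.4,   6. , 221.5]), array([639.5,   6. , 221.5])]
```

Measured loop tops are at z 226. Loop centres are A (629,-174), B (635,-84), C (640,6) and D (648,186), and the dibber's is at (645,96). The ledge centre is (449.2,-29.2), yaw 3.87°, floor 49–50. I'm taking D first.

Request:
apply_moves:
  targets:
    - [50,[40,45,-30],[0,0,0]]
    - [50,[85,90,-60],[0,0,0]]
    - [50,[85,99,-80],[0,0,0]]
    - [50,[85,99,-80],[0,0,0]]
    - [50,[85,99,-100],[0,0,0]]
    - [50,[85,99,-120],[0,0,0]]
    - [50,[85,99,-140],[0,0,0]]
    - [50,[85,99,-140],[0,0,0]]
    - [50,[85,99,-140],[0,0,0]]

```text
time_s: 3.65
eef_pos: [648.3, 185.8, 192.5]
ee_rot: [-0.0, 0.999, -0.032, 0.001]
force: [0.3, -1.0, 0.7]
grip_width: 0.583
grip_force: 0.0
```

```bash
python3 - <<'E'
from h import *
s=ctrl.sense();print(s['eef_pos'],s['force'])
snap('wrist','w3')
E
```

```text
[648.26178598 185.79969593 192.53006396] [ 0.26677735 -0.98291831  0.67304808]
```

View pics/w3.png

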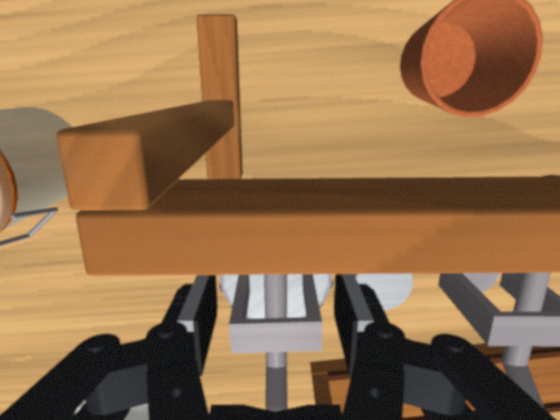

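The fingers at (205,310) and (345,310) straddle the loop bar (275,335), well centred. I'm closing, lifting 22 mm and drawing out.

Request:
apply_moves:
  squeeze: 40
  targets:
    - [25,[0,0,0],[0,0,0]]
    - [25,[0,0,0],[0,0,0]]
    - [25,[0,0,0],[0,0,0]]
    - [25,[0,0,0],[0,0,0]]
    - [25,[0,0,0],[0,0,0]]
    - [25,[0,0,8],[0,0,0]]
    - [25,[0,0,16],[0,0,0]]
    - [25,[0,0,22],[0,0,0]]
    - [25,[0,0,22],[0,0,0]]
    - [25,[0,0,22],[0,0,0]]

```text
time_s: 4.7
eef_pos: [647.8, 186.9, 213.2]
ee_rot: [-0.0, 1.0, -0.032, -0.0]
force: [0.1, 0.1, -2.5]
grip_width: 0.37
grip_force: 39.7
```

```bash
python3 - <<'E'
from h import *
s=ctrl.sense();print(s['eef_pos'],s['force'],s['wrist_torque'])
ci,p,d=snap('wrist','w4'); C=cloud(ci,d)
m=(d>0)&(abs(C[...,0]-648)<8)&(abs(C[...,1]-185)<18)&(C[...,2]>235)
print(np.median(C[m],axis=0),m.sum())
E
```

```text
[647.80371516 186.88650711 213.15289534] [ 0.10181961  0.11708991 -2.54645703] [-0.05035174 -0.01129837 -0.05255586]
[649.58221949 184.83319977 246.18074293] 4004
```

The weight is on the gripper and the loop rose about 20 mm. Drawing out along the rack's -x.

Request:
apply_moves:
  targets:
    - [25,[-15,1,0],[0,0,0]]
    - [25,[-30,2,0],[0,0,0]]
    - [25,[-45,2,0],[0,0,0]]
    - [25,[-60,3,0],[0,0,0]]
    - [25,[-75,4,0],[0,0,0]]
    - [25,[-95,0,0],[0,0,0]]
    - [25,[-105,0,20],[0,0,0]]
    - [25,[-105,0,20],[0,0,0]]

```text
time_s: 5.55
eef_pos: [542.9, 187.1, 235.5]
ee_rot: [-0.0, 1.0, -0.031, 0.002]
force: [0.5, 0.1, -1.8]
grip_width: 0.368
grip_force: 40.3
```

```bash
cat >> h.py <<'E'
def held(t):
    """held loop bar under the wrist cam, relative to TCP"""
    s=ctrl.sense(); e=s['eef_pos']; ci,p,d=snap('wrist',t); C=cloud(ci,d); hsv=cv2.cvtColor(p,cv2.COLOR_BGR2HSV)
    R=C-e; m=(d>0)&(abs(R[...,0])<25)&(abs(R[...,1])<15)&(R[...,2]>20)&(R[...,2]<45)&(hsv[...,2]>90)
    q=R[m]; print(t,'e',e.round(1),'F',s['force'].round(1),'bar rel x',q[:,0].min().round(1),q[:,0].max().round(1),'z',np.median(q[:,2]).round(1),m.sum())
E
python3 - <<'E'
from h import *
held('w5')
snap('scene','s5')
p=load('scene0')[1]
a=load('s5')[1][100:300,220:420]; b=load('w5')[1]
cv2.imwrite('pics/c5.png',np.hstack([cv2.resize(a,(400,400)),cv2.resize(b,(400,300))[0:300].copy() if 0 else cv2.copyMakeBorder(cv2.resize(b,(400,300)),0,100,0,0,cv2.BORDER_CONSTANT)]))
E
```

```text
w5 e [542.9 187.1 235.5] F [ 0.5  0.1 -1.8] bar rel x -12.2 6.9 z 33.1 2613
```

View pics/c5.png

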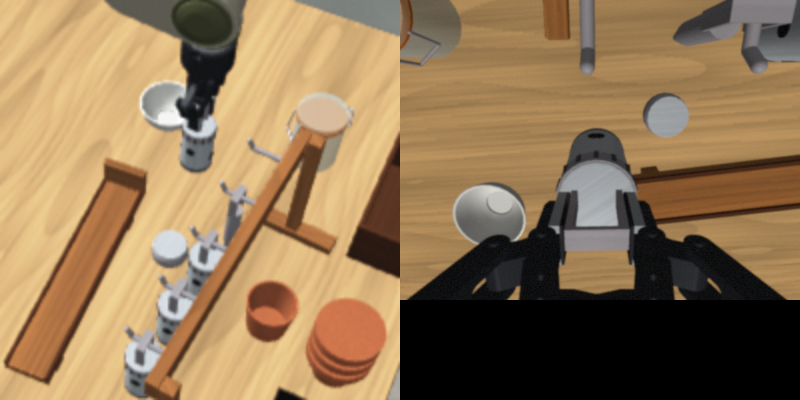

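```bash
cat >> h.py <<'E'
def cap(t,e):
    ci,p,d=load(t); C=cloud(ci,d)-e
    for a,b in ((-20,-4),(-60,-25),(-100,-65)):
        q=C[(d>0)&(abs(C[...,0]-5)<45)&(abs(C[...,1])<45)&(C[...,2]>a)&(C[...,2]<b)]
        if len(q)>30: print(t,(a,b),len(q),'x',np.percentile(q[:,0],[1,99]).round(1),'y',np.percentile(q[:,1],[1,99]).round(1),'z',np.percentile(q[:,2],[2,50,98]).round(1))
E
python3 - <<'E'
from h import *
cap('w5',np.array([542.9,187.1,235.5]))
E
```

```text
w5 (-20, -4) 7370 x [-20.1  25.6] y [-23.9  23.1] z [-17.7  -9.   -7.6]
w5 (-60, -25) 1310 x [ 6.1 25. ] y [-24.6  21. ] z [-59.4 -43.3 -25.6]
w5 (-100, -65) 856 x [ 6.4 25.7] y [-23.8  22.7] z [-94.4 -81.  -65.3]
```

It hangs upright and centred to within 1 mm, with the bottom 98.5 mm below the TCP. Now to slot 1 at (439.6,112.5).

Request:
apply_moves:
  targets:
    - [25,[-30,-22,0],[0,0,0]]
    - [25,[-65,-46,0],[0,0,0]]
    - [25,[-95,-68,0],[0,0,0]]
    - [25,[-103.5,-74,0],[0,0,0]]
    - [25,[-103.5,-74,0],[0,0,0]]
    - [25,[-103.5,-74,-25],[0,0,0]]
    - [25,[-103.5,-74,-50],[0,0,0]]
    - [25,[-103.5,-74,-70],[0,0,0]]
    - [25,[-103.5,-74,-78],[0,0,0]]
    - [25,[-103.5,-74,-82],[0,0,0]]
    - [25,[-103.5,-74,-82],[0,0,0]]
    - [25,[-103.5,-74,-82],[0,0,0]]

```text
time_s: 6.85
eef_pos: [440.0, 113.0, 152.0]
ee_rot: [-0.0, 1.0, -0.031, 0.001]
force: [0.7, 0.3, -1.0]
grip_width: 0.365
grip_force: 40.6
```

Request:
apply_moves:
  targets:
    - [25,[0,0,-1.5],[0,0,0]]
    - [25,[0,0,-3],[0,0,0]]
    - [25,[0,0,-4.5],[0,0,0]]
    - [25,[0,0,-4.5],[0,0,0]]
    - [25,[0,0,-4.5],[0,0,0]]

```text
time_s: 7.35
eef_pos: [440.0, 112.9, 148.1]
ee_rot: [-0.0, 1.0, -0.032, 0.001]
force: [-1.9, 1.1, 9.0]
grip_width: 0.367
grip_force: 42.0
```

Force +9 N, so it is on the floor. I'm opening to 42 mm, rising, then going to look and on towards C.

Request:
apply_moves:
  targets:
    - [42,[0,0,0],[0,0,0]]
    - [42,[0,0,0],[0,0,0]]
    - [42,[0,0,0],[0,0,0]]
    - [42,[0,0,15],[0,0,0]]
    - [42,[0,0,40],[0,0,0]]
    - [50,[0,0,80],[0,0,0]]
    - [50,[0,0,125],[0,0,0]]
    - [50,[25,-20,150],[0,0,0]]
    - [50,[60,-50,150],[0,0,0]]
    - [50,[60,-50,150],[0,0,0]]
    - [50,[60,-50,150],[0,0,0]]

```text
time_s: 8.45
eef_pos: [499.4, 62.5, 296.1]
ee_rot: [-0.0, 0.999, -0.032, -0.001]
force: [-0.1, 0.7, 0.7]
grip_width: 0.582
grip_force: 0.0
```

```bash
cat >> h.py <<'E'
def standing(t):
    """feeders on the ledge: cap plateau z 134..146, ledge frame"""
    ci,p,d=load(t); C=cloud(ci,d); a=np.radians(3.87); R=np.array([[np.cos(a),np.sin(a)],[-np.sin(a),np.cos(a)]])
    L=(C[...,:2]-[449.2,-29.2])@R.T
    for nm,lo,hi in (('cap',133,148),('loop',177,188)):
        m=(d>0)&(abs(L[...,0])<45)&(L[...,1]>-190)&(L[...,1]<175)&(C[...,2]>lo)&(C[...,2]<hi)
        n,l,st,ce=cv2.connectedComponentsWithStats(m.astype(np.uint8))
        for i in range(1,n):
            if st[i,4]>100:
                q=L[l==i]; print(t,nm,st[i,4],'px',ce[i].round(),'lx',q[:,0].min().round(1),q[:,0].max().round(1),'ly',q[:,1].min().round(1),q[:,1].max().round(1),'z',np.median(C[l==i][:,2]).round(1))
E
python3 - <<'E'
from h import *
s=ctrl.sense(); print(s['eef_pos'])
snap('wrist','w6'); standing('w6'); print(loops('w6'))
E
```

```text
[499.39887059  62.50320848 296.11061403]
w6 cap 1996 px [224. 251.] lx -23.7 28.0 ly 115.9 169.2 z 139.0
w6 loop 326 px [226. 280.] lx -7.3 7.5 ly 126.0 142.8 z 181.1
[]
```

View pics/w6.png

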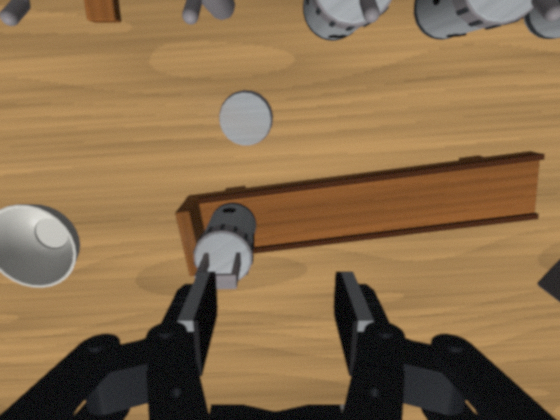

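Feeder 1 stands upright in slot 1 (225,255), at ledge (2,142). The next one is C.

Request:
apply_moves:
  targets:
    - [50,[45,-18,-15],[0,0,0]]
    - [50,[90,-36,-30],[0,0,0]]
    - [50,[130,-52,-40],[0,0,0]]
    - [50,[140,-56.5,-45],[0,0,0]]
    - [50,[140,-56.5,-45],[0,0,0]]
    - [50,[140,-56.5,-45],[0,0,0]]
    - [50,[140,-56.5,-65],[0,0,0]]
    - [50,[140,-56.5,-85],[0,0,0]]
    - [50,[140,-56.5,-104],[0,0,0]]
    - [50,[140,-56.5,-104],[0,0,0]]
    - [50,[140,-56.5,-104],[0,0,0]]

```text
time_s: 9.6
eef_pos: [639.1, 7.0, 194.6]
ee_rot: [0.0, 1.0, -0.031, 0.001]
force: [1.1, -0.7, -0.5]
grip_width: 0.592
grip_force: 0.0
```

Request:
apply_moves:
  targets:
    - [25,[0,0,0],[0,0,0]]
    - [25,[0,0,0],[0,0,0]]
    - [25,[0,0,0],[0,0,0]]
    - [25,[0,0,0],[0,0,0]]
    - [25,[0,0,0],[0,0,0]]
    - [25,[0,0,8],[0,0,0]]
    - [25,[0,0,16],[0,0,0]]
    - [25,[0,0,22],[0,0,0]]
    - [25,[0,0,22],[0,0,0]]
    - [25,[0,0,22],[0,0,0]]

```text
time_s: 10.6
eef_pos: [639.3, 6.3, 214.7]
ee_rot: [0.0, 1.0, -0.032, -0.0]
force: [-0.3, 0.1, -1.0]
grip_width: 0.365
grip_force: 40.1
```

```bash
python3 - <<'E'
from h import *
held('w7')
E
```

```text
w7 e [639.3   6.3 214.7] F [-0.3  0.1 -1. ] bar rel x -24.8 7.8 z 31.2 2654
```

Request:
apply_moves:
  targets:
    - [25,[-15,1,0],[0,0,0]]
    - [25,[-30,2,0],[0,0,0]]
    - [25,[-45,2,0],[0,0,0]]
    - [25,[-60,3,0],[0,0,0]]
    - [25,[-75,4,0],[0,0,0]]
    - [25,[-95,5,0],[0,0,0]]
    - [25,[-105,10,20],[0,0,0]]
    - [25,[-105,10,20],[0,0,0]]
    - [25,[-105,10,20],[0,0,0]]

```text
time_s: 11.55
eef_pos: [534.7, 16.3, 234.5]
ee_rot: [0.0, 1.0, -0.031, 0.0]
force: [-0.0, 0.5, -1.8]
grip_width: 0.364
grip_force: 40.1
```

```bash
python3 - <<'E'
from h import *
held('w8'); cap('w8',ctrl.sense()['eef_pos'])
E
```

```text
w8 e [534.7  16.3 234.5] F [-0.   0.5 -1.8] bar rel x -11.9 7.8 z 31.2 2611
w8 (-20, -4) 7196 x [-19.4  25.7] y [-23.9  23.3] z [-17.9 -10.4  -8.7]
w8 (-60, -25) 1275 x [ 7.8 25.5] y [-22.5  21.7] z [-59.  -43.4 -25.4]
w8 (-100, -65) 891 x [ 6.3 25.7] y [-23.8  22.9] z [-95.3 -81.4 -65.3]
```

Request:
apply_moves:
  targets:
    - [25,[-30,12,0],[0,0,0]]
    - [25,[-60,24,0],[0,0,0]]
    - [25,[-85,34,0],[0,0,0]]
    - [25,[-92,36,0],[0,0,0]]
    - [25,[-92,36,0],[0,0,0]]
    - [25,[-92,36,-25],[0,0,0]]
    - [25,[-92,36,-50],[0,0,0]]
    - [25,[-92,36,-70],[0,0,0]]
    - [25,[-92,36,-78],[0,0,0]]
    - [25,[-92,36,-80],[0,0,0]]
    - [25,[-92,36,-80],[0,0,0]]
    - [25,[-92,36,-82],[0,0,0]]
    - [25,[-92,36,-84],[0,0,0]]
    - [25,[-92,36,-85],[0,0,0]]
    - [25,[-92,36,-85],[0,0,0]]
    - [25,[-92,36,-85],[0,0,0]]

```text
time_s: 13.2
eef_pos: [442.5, 52.4, 150.0]
ee_rot: [0.0, 1.0, -0.032, 0.0]
force: [-0.6, -0.0, 0.9]
grip_width: 0.369
grip_force: 40.2
```

Just in contact, so I press another 1 mm before releasing.

Request:
apply_moves:
  targets:
    - [25,[0,0,-1],[0,0,0]]
    - [25,[0,0,-1],[0,0,0]]
    - [42,[0,0,-1],[0,0,0]]
    - [42,[0,0,-1],[0,0,0]]
    - [42,[0,0,-1],[0,0,0]]
    - [42,[0,0,15],[0,0,0]]
    - [42,[0,0,40],[0,0,0]]
    - [50,[0,0,80],[0,0,0]]
    - [50,[0,0,125],[0,0,0]]
    - [50,[30,-30,145],[0,0,0]]
    - [50,[60,-60,145],[0,0,0]]
    - [50,[60,-60,145],[0,0,0]]
    - [50,[60,-60,145],[0,0,0]]

```text
time_s: 14.5
eef_pos: [502.3, -7.9, 294.1]
ee_rot: [-0.0, 0.999, -0.032, -0.001]
force: [-0.8, 0.8, 1.1]
grip_width: 0.585
grip_force: 0.0
```

```bash
python3 - <<'E'
from h import *
s=ctrl.sense(); print(s['eef_pos'])
snap('wrist','w9'); standing('w9')
E
```

```text
[502.33143134  -7.93122913 294.05536252]
w9 cap 1952 px [213. 252.] lx -25.9 26.3 ly 55.1 108.2 z 139.0
w9 cap 2057 px [146. 260.] lx -24.9 27.9 ly 115.2 167.8 z 139.1
w9 loop 101 px [188. 279.] lx 0.2 7.8 ly 86.6 97.7 z 180.8
w9 loop 124 px [221. 283.] lx -8.5 4.2 ly 64.8 71.9 z 180.8
w9 loop 675 px [126. 290.] lx -7.0 9.1 ly 125.4 159.1 z 181.1
```

Two are standing. Now B.

Request:
apply_moves:
  targets:
    - [50,[40,-23,-15],[0,0,0]]
    - [50,[80,-46,-30],[0,0,0]]
    - [50,[120,-69,-40],[0,0,0]]
    - [50,[132,-76,-45],[0,0,0]]
    - [50,[132,-76,-45],[0,0,0]]
    - [50,[132,-76,-45],[0,0,0]]
    - [50,[132,-76,-65],[0,0,0]]
    - [50,[132,-76,-85],[0,0,0]]
    - [50,[132,-76,-102],[0,0,0]]
    - [50,[132,-76,-102],[0,0,0]]
    - [50,[132,-76,-102],[0,0,0]]

```text
time_s: 15.65
eef_pos: [634.1, -82.9, 194.5]
ee_rot: [0.0, 1.0, -0.031, 0.001]
force: [0.5, -0.6, 0.3]
grip_width: 0.587
grip_force: 0.0
```

Request:
apply_moves:
  targets:
    - [25,[0,0,0],[0,0,0]]
    - [25,[0,0,0],[0,0,0]]
    - [25,[0,0,0],[0,0,0]]
    - [25,[0,0,0],[0,0,0]]
    - [25,[0,0,0],[0,0,0]]
    - [25,[0,0,8],[0,0,0]]
    - [25,[0,0,16],[0,0,0]]
    - [25,[0,0,22],[0,0,0]]
    - [25,[0,0,22],[0,0,0]]
    - [25,[0,0,22],[0,0,0]]

```text
time_s: 16.65
eef_pos: [634.3, -83.6, 214.7]
ee_rot: [-0.0, 1.0, -0.032, -0.0]
force: [0.0, -0.3, -2.1]
grip_width: 0.368
grip_force: 39.6
```

```bash
python3 - <<'E'
from h import *
held('w10')
E
```

```text
w10 e [634.3 -83.6 214.7] F [ 0.  -0.3 -2.1] bar rel x -25.0 7.1 z 31.3 2631
```

Request:
apply_moves:
  targets:
    - [25,[-15,1,0],[0,0,0]]
    - [25,[-30,2,0],[0,0,0]]
    - [25,[-45,2,0],[0,0,0]]
    - [25,[-60,3,0],[0,0,0]]
    - [25,[-75,4,0],[0,0,0]]
    - [25,[-95,5,0],[0,0,0]]
    - [25,[-105,10,20],[0,0,0]]
    - [25,[-105,10,20],[0,0,0]]
    - [25,[-105,10,20],[0,0,0]]

```text
time_s: 17.6
eef_pos: [529.7, -73.7, 234.6]
ee_rot: [0.0, 1.0, -0.032, 0.0]
force: [0.5, -0.3, -1.2]
grip_width: 0.364
grip_force: 39.9
```

```bash
python3 - <<'E'
from h import *
held('w11'); cap('w11',ctrl.sense()['eef_pos'])
E
```

```text
w11 e [529.7 -73.7 234.6] F [ 0.5 -0.3 -1.2] bar rel x -12.1 6.9 z 31.3 2589
w11 (-20, -4) 7196 x [-19.4  25.7] y [-24.   23.4] z [-17.8 -10.3  -8.6]
w11 (-60, -25) 1301 x [ 5.8 25.4] y [-25.2  20.9] z [-59.  -43.3 -25.4]
w11 (-100, -65) 881 x [ 5.7 25.7] y [-23.9  22.6] z [-95.4 -81.2 -65.4]
```

Request:
apply_moves:
  targets:
    - [25,[-28,22,0],[0,0,0]]
    - [25,[-56,44,0],[0,0,0]]
    - [25,[-78,62,0],[0,0,0]]
    - [25,[-83,66.5,0],[0,0,0]]
    - [25,[-83,66.5,0],[0,0,0]]
    - [25,[-83,66.5,-25],[0,0,0]]
    - [25,[-83,66.5,-50],[0,0,0]]
    - [25,[-83,66.5,-70],[0,0,0]]
    - [25,[-83,66.5,-78],[0,0,0]]
    - [25,[-83,66.5,-80],[0,0,0]]
    - [25,[-83,66.5,-80],[0,0,0]]
    - [25,[-83,66.5,-82],[0,0,0]]
    - [25,[-83,66.5,-84],[0,0,0]]
    - [25,[-83,66.5,-86],[0,0,0]]
    - [25,[-83,66.5,-86],[0,0,0]]
    - [25,[-83,66.5,-86],[0,0,0]]

```text
time_s: 19.25
eef_pos: [446.9, -7.3, 149.9]
ee_rot: [0.0, 1.0, -0.031, 0.001]
force: [-2.2, -0.5, 7.4]
grip_width: 0.37
grip_force: 41.1
```

Request:
apply_moves:
  targets:
    - [42,[0,0,0],[0,0,0]]
    - [42,[0,0,0],[0,0,0]]
    - [42,[0,0,0],[0,0,0]]
    - [42,[0,0,15],[0,0,0]]
    - [42,[0,0,40],[0,0,0]]
    - [50,[0,0,80],[0,0,0]]
    - [50,[0,0,125],[0,0,0]]
    - [50,[30,-35,145],[0,0,0]]
    - [50,[60,-80,145],[0,0,0]]
    - [50,[60,-80,145],[0,0,0]]
    - [50,[60,-80,145],[0,0,0]]

```text
time_s: 20.35
eef_pos: [506.4, -87.8, 293.0]
ee_rot: [-0.0, 0.999, -0.032, -0.001]
force: [0.6, 1.2, 0.3]
grip_width: 0.583
grip_force: 0.0
```

```bash
python3 - <<'E'
from h import *
s=ctrl.sense(); print(s['eef_pos'])
snap('wrist','w12'); standing('w12')
E
```

```text
[506.42400473 -87.78181257 292.96711016]
w12 cap 1933 px [189. 254.] lx -15.2 26.8 ly -5.1 47.9 z 139.1
w12 cap 2092 px [125. 264.] lx -26.9 26.5 ly 54.6 107.7 z 139.1
w12 cap 2076 px [ 58. 271.] lx -25.9 27.9 ly 114.7 167.8 z 139.1
w12 loop 455 px [172. 284.] lx -5.4 7.7 ly 7.0 38.4 z 181.1
w12 loop 662 px [103. 294.] lx -8.6 7.7 ly 64.9 98.2 z 181.1
w12 loop 683 px [ 27. 301.] lx -6.9 9.1 ly 125.2 159.7 z 181.1
```

Three are standing. Now A.

Request:
apply_moves:
  targets:
    - [50,[40,-28,-15],[0,0,0]]
    - [50,[80,-56,-30],[0,0,0]]
    - [50,[115,-80,-40],[0,0,0]]
    - [50,[123,-86,-45],[0,0,0]]
    - [50,[123,-86,-45],[0,0,0]]
    - [50,[123,-86,-45],[0,0,0]]
    - [50,[123,-86,-65],[0,0,0]]
    - [50,[123,-86,-85],[0,0,0]]
    - [50,[123,-86,-101],[0,0,0]]
    - [50,[123,-86,-101],[0,0,0]]
    - [50,[123,-86,-101],[0,0,0]]

```text
time_s: 21.5
eef_pos: [629.2, -172.4, 194.8]
ee_rot: [0.0, 1.0, -0.031, 0.001]
force: [-0.8, -0.3, 0.4]
grip_width: 0.586
grip_force: 0.0
```

Request:
apply_moves:
  targets:
    - [25,[0,0,0],[0,0,0]]
    - [25,[0,0,0],[0,0,0]]
    - [25,[0,0,0],[0,0,0]]
    - [25,[0,0,0],[0,0,0]]
    - [25,[0,0,0],[0,0,0]]
    - [25,[0,0,8],[0,0,0]]
    - [25,[0,0,16],[0,0,0]]
    - [25,[0,0,22],[0,0,0]]
    - [25,[0,0,22],[0,0,0]]
    - [25,[0,0,22],[0,0,0]]

```text
time_s: 22.5
eef_pos: [629.3, -173.1, 214.7]
ee_rot: [-0.0, 1.0, -0.032, -0.0]
force: [0.0, -0.1, -2.1]
grip_width: 0.368
grip_force: 39.9
```

```bash
python3 - <<'E'
from h import *
held('w13')
E
```

```text
w13 e [ 629.3 -173.1  214.7] F [ 0.  -0.1 -2.1] bar rel x -24.9 6.6 z 31.2 2617
```

Request:
apply_moves:
  targets:
    - [25,[-15,1,0],[0,0,0]]
    - [25,[-30,2,0],[0,0,0]]
    - [25,[-45,2,0],[0,0,0]]
    - [25,[-60,3,0],[0,0,0]]
    - [25,[-75,4,0],[0,0,0]]
    - [25,[-95,5,0],[0,0,0]]
    - [25,[-105,10,20],[0,0,0]]
    - [25,[-105,10,20],[0,0,0]]
    - [25,[-105,10,20],[0,0,0]]

```text
time_s: 23.45
eef_pos: [524.7, -163.2, 234.6]
ee_rot: [0.0, 1.0, -0.032, 0.0]
force: [0.1, -0.4, -2.0]
grip_width: 0.37
grip_force: 40.2
```

```bash
python3 - <<'E'
from h import *
held('w14'); cap('w14',ctrl.sense()['eef_pos'])
E
```

```text
w14 e [ 524.7 -163.2  234.6] F [ 0.1 -0.4 -2. ] bar rel x -12.4 6.6 z 31.2 2582
w14 (-20, -4) 7170 x [-19.7  25.4] y [-23.9  23.3] z [-17.6 -10.4  -8.6]
w14 (-60, -25) 1286 x [ 5.9 25.1] y [-24.9  21. ] z [-59.1 -43.6 -25.7]
w14 (-100, -65) 893 x [ 5.6 25.3] y [-23.9  22.6] z [-95.4 -81.  -65.3]
```

Request:
apply_moves:
  targets:
    - [25,[-25,32,0],[0,0,0]]
    - [25,[-49,64,0],[0,0,0]]
    - [25,[-68,90,0],[0,0,0]]
    - [25,[-73,96,0],[0,0,0]]
    - [25,[-73,96,0],[0,0,0]]
    - [25,[-73,96,-25],[0,0,0]]
    - [25,[-73,96,-50],[0,0,0]]
    - [25,[-73,96,-70],[0,0,0]]
    - [25,[-73,96,-78],[0,0,0]]
    - [25,[-73,96,-78],[0,0,0]]
    - [25,[-73,96,-78],[0,0,0]]

```text
time_s: 24.6
eef_pos: [452.1, -67.7, 157.4]
ee_rot: [0.0, 0.999, -0.032, 0.0]
force: [-0.2, 0.1, -1.2]
grip_width: 0.366
grip_force: 40.0
```

Request:
apply_moves:
  targets:
    - [25,[0,0,-3],[0,0,0]]
    - [25,[0,0,-5],[0,0,0]]
    - [25,[0,0,-7],[0,0,0]]
    - [25,[0,0,-8],[0,0,0]]
    - [25,[0,0,-8],[0,0,0]]
    - [25,[0,0,-8],[0,0,0]]

```text
time_s: 25.2
eef_pos: [452.0, -67.3, 150.0]
ee_rot: [0.0, 1.0, -0.032, 0.001]
force: [-1.4, 0.6, 8.6]
grip_width: 0.365
grip_force: 41.1
```

Request:
apply_moves:
  targets:
    - [42,[0,0,0],[0,0,0]]
    - [42,[0,0,0],[0,0,0]]
    - [42,[0,0,0],[0,0,0]]
    - [42,[0,0,15],[0,0,0]]
    - [42,[0,0,40],[0,0,0]]
    - [50,[0,0,80],[0,0,0]]
    - [70,[0,0,125],[0,0,0]]
    - [70,[0,-40,150],[0,0,0]]
    - [70,[0,-90,150],[0,0,0]]
    - [70,[0,-140,150],[0,0,0]]
    - [70,[0,-180,150],[0,0,0]]
    - [70,[0,-180,150],[0,0,0]]
    - [70,[0,-180,150],[0,0,0]]

```text
time_s: 26.5
eef_pos: [451.2, -247.4, 298.4]
ee_rot: [-0.0, 0.999, -0.032, -0.0]
force: [-1.0, 0.5, -0.3]
grip_width: 0.825
grip_force: 0.0
```

```bash
cat >> h.py <<'E'
def sett(t):
    ci,p,d=load(t); C=cloud(ci,d); hsv=cv2.cvtColor(p,cv2.COLOR_BGR2HSV); X,Y,Z=[C[...,i] for i in range(3)]
    m=(d>0)&(Z>44)&(Z<78)&(X>250)&(X<620)&(Y<-190)&(Y>-480)
    n,l,st,ce=cv2.connectedComponentsWithStats(m.astype(np.uint8))
    for i in range(1,n):
        if st[i,4]>300:
            q=C[l==i]; zt=np.percentile(q[:,2],80); qq=q[q[:,2]>zt-4]; r=cv2.minAreaRect(qq[:,:2].astype(np.float32))
            print(t,'px',ce[i].round(),st[i,4],'ztop',zt.round(1),'c',np.round(r[0],1),'s',np.round(r[1],1),'a',round(r[2],1),'bgr',np.median(p[l==i],axis=0))
E
python3 - <<'E'
from h import *
s=ctrl.sense(); print(s['eef_pos'])
snap('wrist','w15'); standing('w15'); sett('w15')
E
```

```text
[ 451.18830595 -247.38603196  298.36008436]
w15 cap 2306 px [ 68. 196.] lx -26.4 27.2 ly -65.6 -12.2 z 139.2
w15 cap 916 px [ 11. 209.] lx -26.8 23.9 ly -5.5 28.2 z 139.0
w15 loop 774 px [ 34. 218.] lx -6.7 8.0 ly -55.4 -22.1 z 181.3
w15 px [458.  84.] 2673 ztop 49.8 c [ 522.8 -434.2] s [50.  50.3] a 9.3 bgr [ 47. 116.  23.]
w15 px [234. 161.] 1876 ztop 50.9 c [ 460.9 -203.5] s [72.2 30.6] a 3.0 bgr [ 47.  88. 136.]
w15 px [366. 172.] 2112 ztop 49.7 c [ 438.9 -343.9] s [49.9 49.9] a 37.5 bgr [101. 102. 109.]
w15 px [460. 188.] 2071 ztop 49.6 c [ 413.8 -447.3] s [50.3 50.3] a 80.1 bgr [18. 16. 17.]
w15 px [340. 275.] 3157 ztop 65.0 c [ 320.2 -315.6] s [64.4 64.5] a 54.9 bgr [101. 102. 109.]
w15 px [433. 317.] 885 ztop 70.9 c [ 257.2 -419.9] s [64.3 19.4] a 63.0 bgr [  0.  86. 104.]
```

View pics/w15.png

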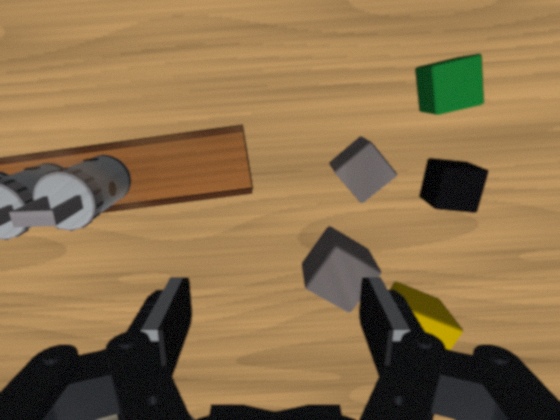

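All four stand upright; the last is at ledge (0.5,-39). The meant sett is at (365,172), which gives (438.9,-343.9): top z 49.8, size 50, faces at 37.5°. I'm turning 41° and going down on it.

Request:
apply_moves:
  targets:
    - [70,[-4,-30,-20],[0,0,8]]
    - [70,[-8,-60,-50],[0,0,16]]
    - [70,[-12,-90,-90],[0,0,24]]
    - [70,[-12.5,-96.5,-130],[0,0,32]]
    - [70,[-12.5,-96.5,-170],[0,0,40]]
    - [70,[-12.5,-96.5,-200],[0,0,41]]
    - [70,[-12.5,-96.5,-220],[0,0,41]]
    - [70,[-12.5,-96.5,-220],[0,0,41]]
    - [70,[-12.5,-96.5,-220],[0,0,41]]

```text
time_s: 27.45
eef_pos: [439.6, -343.1, 79.8]
ee_rot: [0.0, 0.947, 0.321, 0.0]
force: [0.7, 0.3, 1.0]
grip_width: 0.822
grip_force: 0.0
```

```bash
python3 - <<'E'
from h import *
s=ctrl.sense(); print(s['eef_pos'],s['joints'])
snap('wrist','w16'); sett('w16')
E
```

```text
[ 439.55439761 -343.0569718    79.82113327] [-8.72876890e-01  5.43918295e-01  1.57915201e+00  9.75304047e-05
  1.01758253e+00  4.41239412e-02]
w16 px [44. 56.] 9448 ztop 50.1 c [ 456.2 -204.3] s [64.1 29.7] a 3.7 bgr [ 45.  86. 135.]
w16 px [513. 233.] 8479 ztop 49.7 c [ 522.5 -433.8] s [50.1 50.9] a 9.2 bgr [ 45. 111.  21.]
w16 px [276. 253.] 8602 ztop 49.7 c [ 438.8 -343.7] s [50.3 50. ] a 38.0 bgr [ 98.  99. 106.]
w16 px [ 89. 338.] 1245 ztop 59.0 c [ 335.8 -288.2] s [ 3.  58.4] a 54.4 bgr [43. 44. 47.]
w16 px [357. 381.] 1539 ztop 49.5 c [ 405.9 -434.5] s [28.6 29.7] a 80.1 bgr [16. 14. 15.]
```

View pics/w16.png

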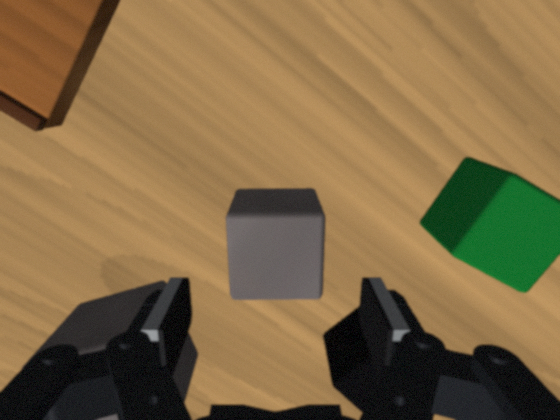

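Close crop: the small grey cube (276,250) is square between the fingers, and the other cubes are clear of them. Descending and gripping.

Request:
apply_moves:
  squeeze: 50
  targets:
    - [70,[0,0,-25],[0,0,0]]
    - [70,[0,0,-50],[0,0,0]]
    - [70,[0,0,-68],[0,0,0]]
    - [70,[0,0,-68],[0,0,0]]
    - [70,[0,0,-68],[0,0,0]]
    - [40,[0,0,-68],[0,0,0]]
    - [40,[0,0,-68],[0,0,0]]
    - [40,[0,0,-68],[0,0,0]]
    - [40,[0,0,-68],[0,0,0]]
    - [40,[0,0,-68],[0,0,0]]
    - [40,[0,0,-40],[0,0,0]]
    - [40,[0,0,0],[0,0,0]]
    - [40,[0,0,40],[0,0,0]]
    - [40,[0,0,60],[0,0,0]]
    - [40,[0,0,60],[0,0,0]]

```text
time_s: 29.0
eef_pos: [439.7, -344.6, 142.0]
ee_rot: [0.003, 0.947, 0.321, 0.001]
force: [0.4, -0.6, -3.6]
grip_width: 0.579
grip_force: 53.8
```

```bash
python3 - <<'E'
from h import *
s=ctrl.sense(); e=s['eef_pos']; print(e,s['force'])
ci,p,d=snap('wrist','w17'); R=cloud(ci,d)-e
m=(d>0)&(np.hypot(R[...,0],R[...,1])<45)&(R[...,2]>25)&(R[...,2]<48)
hsv=cv2.cvtColor(p,cv2.COLOR_BGR2HSV); m&=p.min(2)>70
q=R[m]; print(m.sum(),np.median(q[:,2]),cv2.minAreaRect(q[:,:2].astype(np.float32)))
E
```

```text
[ 439.74420763 -344.55864844  142.04667096] [ 0.350767   -0.61917344 -3.60685794]
16932 36.63603304778316 ((-2.4128878116607666, 1.9395561218261719), (49.52886962890625, 82.02821350097656), 37.37444305419922)
```

Held square, with the cube's bottom 13 mm below the TCP. Carrying it to ledge y = -130, turned -33.6°.

Request:
apply_moves:
  targets:
    - [40,[4,40,20],[0,0,-8]]
    - [40,[8,80,20],[0,0,-16]]
    - [40,[12,120,20],[0,0,-24]]
    - [40,[16,160,20],[0,0,-32]]
    - [40,[18.5,180,20],[0,0,-33.6]]
    - [40,[18.5,185.5,20],[0,0,-33.6]]
    - [40,[18.5,185.5,0],[0,0,-33.6]]
    - [40,[18.5,185.5,-30],[0,0,-33.6]]
    - [40,[18.5,185.5,-55],[0,0,-33.6]]
    - [40,[18.5,185.5,-68],[0,0,-33.6]]
    - [40,[18.5,185.5,-68],[0,0,-33.6]]
    - [40,[18.5,185.5,-68],[0,0,-33.6]]

```text
time_s: 30.25
eef_pos: [457.2, -158.6, 70.6]
ee_rot: [-0.0, 0.999, 0.033, -0.0]
force: [0.1, 0.5, -3.2]
grip_width: 0.57
grip_force: 54.0
```

```bash
python3 - <<'E'
from h import *
s=ctrl.sense(); print(s['eef_pos'],s['force'])
snap('wrist','w18')
E
```

```text
[ 457.21807777 -158.58270937   70.58450884] [ 0.0508054   0.48956304 -3.18905433]
```

View pics/w18.png

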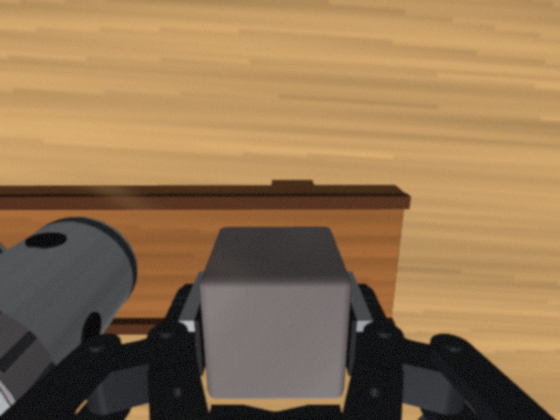

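The cube is aligned with the ledge, between the lips and above the floor; the feeder at (70,290) is clear. Lowering.

Request:
apply_moves:
  targets:
    - [40,[1,0,-3],[0,0,0]]
    - [40,[1,0,-5],[0,0,0]]
    - [40,[1,0,-7],[0,0,0]]
    - [40,[1,0,-8.5],[0,0,0]]
    - [40,[1,0,-8.5],[0,0,0]]
    - [40,[1,0,-8.5],[0,0,0]]

```text
time_s: 30.9
eef_pos: [458.4, -158.1, 62.5]
ee_rot: [0.0, 0.999, 0.033, 0.0]
force: [-1.3, 0.6, 2.4]
grip_width: 0.582
grip_force: 54.6
```

Request:
apply_moves:
  targets:
    - [60,[0,0,0],[0,0,0]]
    - [60,[0,0,0],[0,0,0]]
    - [60,[0,0,0],[0,0,0]]
    - [60,[0,0,20],[0,0,0]]
    - [60,[0,0,60],[0,0,0]]
    - [0,[0,-30,110],[0,0,0]]
    - [0,[5,-70,130],[0,0,0]]
    - [0,[5,-70,130],[0,0,0]]
    - [0,[5,-70,130],[0,0,0]]
    - [0,[5,-70,130],[0,0,0]]

```text
time_s: 31.9
eef_pos: [462.9, -227.2, 191.3]
ee_rot: [-0.001, 0.999, 0.033, -0.001]
force: [-0.5, 1.0, -0.4]
grip_width: 0.004
grip_force: 0.0
```

```bash
cat >> h.py <<'E'
def onledge(t):
    ci,p,d=load(t); C=cloud(ci,d); a=np.radians(3.87); R=np.array([[np.cos(a),np.sin(a)],[-np.sin(a),np.cos(a)]])
    L=(C[...,:2]-[449.2,-29.2])@R.T
    m=(d>0)&(abs(L[...,0])<40)&(L[...,1]>-190)&(L[...,1]<-40)&(C[...,2]>95)&(C[...,2]<104)&(p.max(2).astype(int)-p.min(2)<25)
    n,l,st,ce=cv2.connectedComponentsWithStats(m.astype(np.uint8)); i=1+st[1:,4].argmax(); q=L[l==i]
    print(t,'sett px',ce[i].round(),st[i,4],'z',np.median(C[l==i][:,2]).round(1),cv2.minAreaRect(q.astype(np.float32)))
E
python3 - <<'E'
from h import *
print(ctrl.sense()['eef_pos'])
snap('wrist','w19'); onledge('w19'); standing('w19')
E
```

```text
[ 462.91973801 -227.17142393  191.26151766]
w19 sett px [173. 213.] 5128 z 99.2 ((0.5324802398681641, -129.72474670410156), (49.31211853027344, 49.373741149902344), 0.4434288442134857)
w19 cap 2762 px [ 21. 238.] lx -27.0 25.4 ly -65.8 -35.6 z 139.0
```

Sett flat on the ledge at (0.5,-129.7), z top 99. I'll push it with shut fingers from the open end.

Request:
apply_moves:
  targets:
    - [0,[-1,13.5,-40],[0,0,0]]
    - [0,[-1,13.5,-80],[0,0,0]]
    - [0,[-1,13.5,-112],[0,0,0]]
    - [0,[-1,13.5,-119],[0,0,0]]
    - [0,[-1,13.5,-119],[0,0,0]]
    - [0,[-1.4,18.5,-119],[0,0,0]]
    - [0,[-1.7,23.5,-119],[0,0,0]]
    - [0,[-2,28.5,-119],[0,0,0]]
    - [0,[-2.4,33.5,-119],[0,0,0]]
    - [0,[-2.7,38.5,-119],[0,0,0]]
    - [0,[-3,42.5,-119],[0,0,0]]
    - [0,[-3.3,46.5,-119],[0,0,0]]
    - [0,[-3.3,46.5,-119],[0,0,0]]
    - [0,[-3.3,46.5,-119],[0,0,0]]

```text
time_s: 33.35
eef_pos: [459.8, -181.1, 73.0]
ee_rot: [-0.001, 0.999, 0.033, -0.0]
force: [1.1, -0.5, -0.1]
grip_width: -0.001
grip_force: 0.1
```

```bash
python3 - <<'E'
from h import *
s=ctrl.sense(); print(s['eef_pos'],s['force'])
snap('wrist','w20'); onledge('w20'); standing('w20')
E
```

```text
[ 459.75042044 -181.13321352   72.96393932] [ 1.10485697 -0.4503673  -0.06993501]
w20 sett px [173. 299.] 11975 z 99.2 ((13.213472366333008, -120.97587585449219), (41.04552459716797, 79.60464477539062), 18.762165069580078)
w20 cap 4078 px [275. 379.] lx -0.4 18.5 ly -169.2 -135.3 z 143.1
w20 cap 4146 px [122. 389.] lx -7.8 14.2 ly -126.6 -98.6 z 141.7
w20 cap 2191 px [408. 388.] lx -7.6 13.4 ly -190.0 -177.9 z 140.2
```

```bash
python3 - <<'E'
from h import *
ci,p,d=load('w20'); C=cloud(ci,d); a=np.radians(3.87); R=np.array([[np.cos(a),np.sin(a)],[-np.sin(a),np.cos(a)]]); L=(C[...,:2]-[449.2,-29.2])@R.T
m=(d>0)&(C[...,2]>97)&(C[...,2]<101.5)&(p.min(2)>60)&(abs(L[...,0])<30)
print(np.percentile(L[m],[0.5,50,99.5],axis=0).round(1))
E
```

```text
[[ -15.9 -155.6]
 [  10.3 -109.4]
 [  24.1  -56.7]]
```

View pics/w20.png

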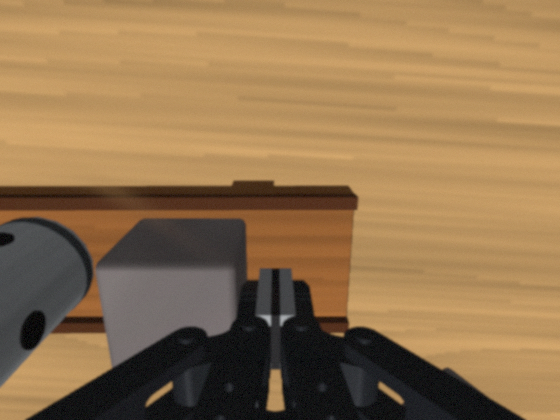

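The cube's top edge runs from (105,268) to (246,268), touching the fingers' left side, and the feeder is still to its left at (90,270). I'm computing the remaining gap.

```bash
python3 - <<'E'
from h import *
ci,p,d=load('w20'); a=np.radians(3.87); R=np.array([[np.cos(a),np.sin(a)],[-np.sin(a),np.cos(a)]])
for u,v in ((105,268),(246,268)):
    print(R@(onz(ci,u,v,99.5)[:2]-[449.2,-29.2]))
print(R@(np.array([459.75,-181.1])-[449.2,-29.2]))
E
```

```text
[ 23.0011504 -93.3946264]
[  22.96462333 -142.06274569]
[   0.27377265 -152.2656808 ]
```

About 29 mm left.

Request:
apply_moves:
  targets:
    - [0,[-0.3,5,0],[0,0,0]]
    - [0,[-0.7,10,0],[0,0,0]]
    - [0,[-1,15,0],[0,0,0]]
    - [0,[-1.4,20,0],[0,0,0]]
    - [0,[-1.6,24,0],[0,0,0]]
    - [0,[-1.8,27,0],[0,0,0]]
    - [0,[-1.8,27,0],[0,0,0]]
    - [0,[-1.8,27,0],[0,0,0]]

```text
time_s: 34.2
eef_pos: [458.1, -154.3, 73.1]
ee_rot: [-0.0, 0.999, 0.033, -0.0]
force: [0.0, -0.5, 0.2]
grip_width: -0.002
grip_force: 0.0
```

Request:
apply_moves:
  targets:
    - [0,[0,1,0],[0,0,0]]
    - [0,[-0.1,2,0],[0,0,0]]
    - [0,[-0.2,3,0],[0,0,0]]
    - [0,[-0.2,3,0],[0,0,0]]
    - [0,[-0.2,3,0],[0,0,0]]

```text
time_s: 34.7
eef_pos: [458.1, -151.6, 73.3]
ee_rot: [-0.0, 0.999, 0.033, 0.0]
force: [-0.5, -2.0, -0.6]
grip_width: -0.001
grip_force: 1.2
```

```bash
python3 - <<'E'
from h import *
s=ctrl.sense(); print(s['eef_pos'],s['force']); snap('wrist','w21')
E
```

```text
[ 458.0682301  -151.64394365   73.2996119 ] [-0.49356112 -1.99463282 -0.57631138]
```

View pics/w21.png

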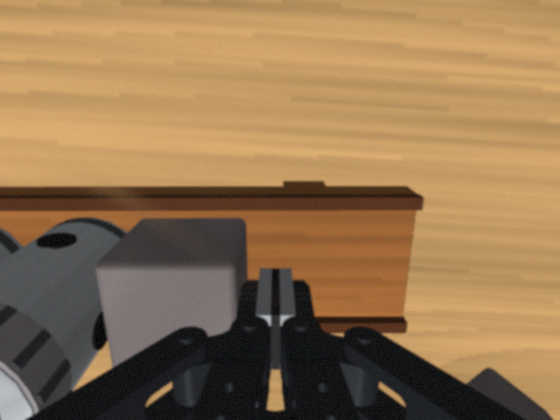

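The cube now meets the feeder at about (110,250). I'll back off, rise and check from above.

Request:
apply_moves:
  targets:
    - [0,[0.5,-8,0],[0,0,0]]
    - [0,[1,-20,0],[0,0,0]]
    - [0,[1,-20,40],[0,0,0]]
    - [0,[1,-20,90],[0,0,0]]
    - [0,[1,-20,140],[0,0,0]]
    - [0,[1,10,185],[0,0,0]]
    - [0,[1,50,220],[0,0,0]]
    - [0,[1,90,220],[0,0,0]]
    - [0,[1,90,220],[0,0,0]]
    - [0,[1,90,220],[0,0,0]]

```text
time_s: 35.75
eef_pos: [459.1, -61.7, 293.4]
ee_rot: [0.0, 0.999, 0.034, 0.0]
force: [0.1, -0.3, -0.5]
grip_width: 0.001
grip_force: 0.0
```

```bash
python3 - <<'E'
from h import *
print(ctrl.sense()['eef_pos'])
snap('wrist','w22'); onledge('w22'); standing('w22')
snap('scene','s22')
cv2.imwrite('pics/f.png',np.hstack([cv2.resize(load('w22')[1],(400,300)),cv2.resize(load('s22')[1],(400,300))]))
E
```

```text
[459.11759618 -61.68908258 293.36576618]
w22 sett px [330. 185.] 2530 z 99.1 ((0.9975643157958984, -84.04730987548828), (49.923797607421875, 48.23686599731445), 2.6875617504119873)
w22 cap 2386 px [ 68. 194.] lx -25.5 27.9 ly 115.3 167.8 z 139.1
w22 cap 2057 px [277. 190.] lx -18.1 27.2 ly -60.1 -7.4 z 139.0
w22 cap 2241 px [142. 194.] lx -26.4 26.3 ly 54.9 107.6 z 139.1
w22 cap 2090 px [212. 192.] lx -25.7 26.7 ly -5.1 48.2 z 139.1
w22 loop 819 px [ 34. 215.] lx -7.1 9.0 ly 125.3 159.3 z 181.2
w22 loop 750 px [277. 216.] lx -7.1 8.2 ly -50.2 -18.1 z 181.1
w22 loop 798 px [118. 217.] lx -8.4 7.6 ly 64.9 99.1 z 181.2
w22 loop 766 px [200. 217.] lx -7.8 7.4 ly 5.1 38.3 z 181.2
```

View pics/f.png

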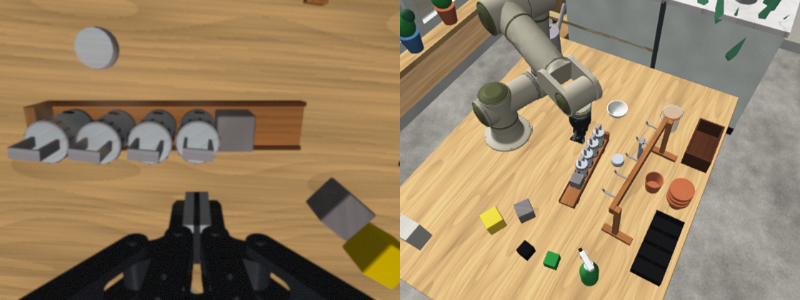

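All four feeders stand in a row and the sett (235,130) touches the last one: the centres are 50 mm apart. The gap at the end board is about 8 mm, the dibber still hangs and the arm is clear.

```bash
python3 -c "
from rig import ctrl
print(ctrl.finish_job())"
```

```text
the job is handed in; nothing more can be done
None
```

The job is handed in, with no verdict returned: all four feeders stand upright in a row on the ledge, the first about 8 mm from the end board, the stone cube is pushed up against the last one, and the dibber is still on its peg.

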